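Sort the baking things back into their drawer inserts

ROBOT

A 6-joint arm with a two-finger parallel gripper is mounted at the origin on a cart in front of the work surface, level with it; the furniture and walls round the work are solid. World frame = base frame: x ahead of the robot, y to its left, z up, the work surface at z = 0. Lengths are in m, angles in rad, forces in N, time in s.
With the tool pointing down it reaches from about 0.375 to 0.975 m from the base axis. Payload 3.8 kg.
Tool frame: the origin (TCP) lies at the very end of the fingers, on their centre line; the grasp point (between the pads) lies 19 mm behind it (manip.pinch_z is the distance from the TCP to the grasp point, in m); z points along the fingers, y is the direction in which the jaws open and shut (so a half turn about z gives the same grasp; the last joint's range is limited). The gripper opens to 85 mm and grips with 20 to 120 N. Pads are 22 mm wide; open, the fingers measure 114 mm over their backs; the gripper's body (76 mm by 85 mm) begins 54 mm behind the grasp point. The pads swing forward as they close: fully open they stand 13 mm farther back than shut.
Start: joints at [-1.255, 0.264, 1.604, -0, 1.274, -0.037], TCP at [0.233, -0.633, 0.192] pointing down, gripper open.
Joint ranges: [-2.63, 2.63], [-0.94, 2.18], [0.31, 2.57], [-1.31, 4.45], [0, 2.66], [-2.55, 2.55]. Speed limits (rad/s): [2.57, 2.57, 3.14, 3.14, 3.14, 3.14].

INTERFACE

Orientations are given as a unit quaternion [w, x, y, z].
In Python, from plant import manip, eyes gives the robot as it stands.
- The arm moves only by the tool servo_tool, never from a script. Its argument "motion" is text: rows parted by semicolons, each of 7 numbers parted by spaces: the turn, a rotation vector about the world's x, y, z in rad, then the shift along the world's x, y, z in cm, then the opening in per cent of the stroke, from 0 (shut) to 100 (fully open). A call has exactly 8 rows; each row shifts and turns the pose as measured when the row begins; what a row does not reach is not made up. A row lasts 1/10 s, in which the tool goes at most 50 mm and 8.59 degrees, less where a joint would pass 70% of its speed; a pose out of reach is approached as far as the arm can. A call with a gripper value outside its range is refused whole. The fingers move at their own pace and stop on an object; "squeeze" is the grip in N (left out, the last holds). Time passes only in rows, so rows that do not move let the fingers close, or fill a call up. It gives the time, the measured TCP pose, the force and the opening at its end, in the units of the state.
- manip.read_state(): the state, without advancing time (a new reading comes with each control period).
- eyes.grab_frame(name): name is "scene" or "top" or "wrist"; returns the picture (420x560x3 uint8, blue, green, red); there is no depth.
- eyes.calibration(name): a dict with "K" (3x3 intrinsics, pixels), "R" (3x3) and "t" (3): a world point X has camera coordinates R X + t. Camera axes: x right, y down, z forward; pixel columns grow to the right and rows downward; lengths in m; the calibration is good to about 2 mm. The wrist camera is an equidistant fisheye: a pixel r from the principal point sees the ray r / f radians off the axis. A picture is of the moment at which its call begins: read the wrist's pose just before it. calibration takes no time and is no camera call; for the wrist camera it gives the pose at the moment of the call.
- manip.close_job(): hands the job in, once; it reports no verdict.
The state is a dict: "t": time; "joint_positions": joint angles; "joint_vel": joint speeds; "tau": joint torques, N m; "ee_pos": TCP position; "orientation": TCP orientation; "contact_force": force on the tool from outside, world axes, zero at the start; "torque": the same for the moment, N m; "gripper_width": finger opening in m.
Only numpy, scipy, OpenCV 4.12 (cv2) and the standard library are available. Lean on these libraries where they do the work, as an engineer would, in place of code of your own. Each camera call takes 0.05 s, during which the arm holds its last target. There are 200 camera calls.

TASK

Put the five baking things that lie in front of and beside the three bamboo drawer inserts back into them: the loose decoration jar into the empty well of the jar rack, the round and the square pastry cutter each flat into the pocket of its own shape, and the large and the small measuring cup upright, each into the pocket of its own size with its handle lying through the slot in the rail in front of it. Seat each one on the floor of its pocket, and leave the jar already in the rack and the ramekin of chocolate chips where they are.

Things in the scene. Friction and masses are not known exactly. Their poses are not given: they have to be found in the camera images.
- jar_rack: Fixed bamboo drawer insert for jars, 92 (x) x 190 (y) x 31 mm high, with two round wells 77 mm in diameter and 22 mm deep at y = +46 and y = -46 mm (x = 0), floors 8 mm above the worktop. The well at +y already holds a jar, the one at -y is empty. Origin: centre of its underside; x points away from the robot at yaw 0.
- cutter_tray: Fixed bamboo drawer insert for pastry cutters, 92 (x) x 190 (y) x 15 mm high, with a round pocket 69 mm in diameter at y = +46 mm and a square one 61 mm wide at y = -46 mm (x = 0), 8 mm deep, floors 6 mm above the worktop. Wall cabinets hang 0.45 m above the worktop from world x = 0.58 m on: carry things low. Origin: centre of its underside; x points away from the robot at yaw 0.
- cup_rest: Fixed bamboo insert for cups, 92 (x) x 190 (y) x 19 mm high. Round pockets 12 mm deep at x = +8 mm: large (66 mm wide) at y = +46, small (55 mm) at y = -46; floors 6 mm above the worktop. At its front (x = -42.5 mm, robot's side) a rail 7 mm thick, 43 mm high has a 34 mm wide slot before each pocket for the handle. Origin: centre of underside; x points away from the robot at yaw 0.
- sprinkle_jar: The loose decoration jar: a short round screw-lid glass jar of many-shaped cake decorations with a grey lid, 67 mm in diameter and 67 mm high, standing on the worktop near the inserts (not those in the far corner). Origin: centre of its underside, z up its axis.
- kept_jar: A like jar (67 mm in diameter, 67 mm high) that already stands in the jar rack's well at +y, loose in it; it stays there. Origin: centre of its underside.
- round_cutter: Round tinplate pastry cutter, 59 mm in diameter, 25 mm high, lying flat. Origin: centre of its underside, z up.
- square_cutter: Square tinplate pastry cutter, 51 mm wide over the rolled top edge, 25 mm high, lying flat near the inserts (not the one at the far right end). Origin: centre of its underside, z up; x and y are square to its sides.
- large_cup: Larger of two loose steel measuring cups, upright: bowl 64 mm in diameter at the rim, 50 at the base, 36 high; flat handle 14 mm wide, its underside 32 mm up. Origin: level with the underside, at the middle of its 123 mm length: the bowl's centre is at y = +30 mm, the handle runs to y = -62 mm. Grip over the bowl, along x.
- small_cup: Smaller of two loose steel measuring cups, upright: bowl 52 mm in diameter at the rim, 40 at the base, 31 high; flat handle 14 mm wide, its underside 27 mm up. Origin: level with the underside, at the middle of its 111 mm length: the bowl's centre is at y = +30 mm, the handle runs to y = -56 mm. Grip over the bowl, along x.
- ramekin: White porcelain ramekin with chocolate chips, 69 mm in diameter, 42 mm high, standing loose beside the things to sort; it is not to be moved. Origin: centre of its underside.
There are look-alikes about, which are no part of the job. What is shaped like the sprinkle_jar but purple is not meant.

How it is judged:
By the outcome, as a careful person would: the job done as asked, in the order asked, and still so for the second after the job is handed in, with the robot touching nothing.
It also fails if it takes over 136 s, if anything falls off the work surface, if the arm or the gripper's body presses on something with over 40 N, if the wrist force passes 120 N, or if a joint passes its speed limit or range.

## Working session

There is one attempt and no reset: what is moved stays moved. The work goes in short steps, Python scripts to look and compute and a tool call to move; the robot and the scene stay as the last step left them, time stands still between calls to the robot, and variables do not carry over. Pictures are saved under pics/ and viewed, about 12 in all and at most 16, crops included, and the job is handed in when it is done.

Besides the shell and the picture viewer there is one more tool, called in YAML: its name, and indented under it one key for each argument. servo_tool: Moves the arm, as the interface text tells. Its arguments: {"type":"object","properties":{"motion":{"type":"string"},"squeeze":{"type":"number"}},"required":["motion"]}

```bash
ls; mkdir -p pics; python3 - <<'E'
from plant import manip, eyes
import cv2
print(manip.read_state(), manip.pinch_z)
for n in ("scene","top"):
    c=eyes.calibration(n); print(n,c)
    f=eyes.grab_frame(n); cv2.imwrite(f"pics/{n}0.png",f)
    cv2.imwrite(f"pics/{n}0b.png",cv2.resize(f,None,fx=1.42,fy=1.42,interpolation=cv2.INTER_CUBIC))
E
```

```text
pics
{'t': 0.0, 'joint_positions': array([-1.25488434e+00,  2.64761373e-01,  1.60539440e+00,  7.86212955e-06,
        1.27368493e+00, -3.68881368e-02]), 'joint_vel': array([ 0.00126682, -0.00102747, -0.00085357,  0.00086023, -0.00073492,
        0.00045706]), 'tau': array([-2.73075551e-03, -5.15118277e+01, -3.67310464e+01, -2.45432684e-04,
        1.28456918e-02,  2.17165656e-06]), 'ee_pos': array([ 0.2329827 , -0.63263836,  0.19054557]), 'orientation': array([-1.11362360e-03,  9.84481392e-01,  1.75485397e-01, -1.52585260e-04]), 'contact_force': array([ 0.16939953, -0.3420227 , -0.13908457]), 'torque': array([ 0.03181477, -0.05617183,  0.0188377 ]), 'gripper_width': 0.08542820477507142} 0.0187
scene {'K': array([[393.81835527,   0.        , 282.26742313],
       [  0.        , 393.81835527, 206.4793171 ],
       [  0.        ,   0.        ,   1.        ]]), 'R': array([[ 5.47741152e-01, -8.36647824e-01,  2.21469902e-04],
       [-4.47397197e-01, -2.93128096e-01, -8.44932937e-01],
       [ 7.06976222e-01,  4.62705455e-01, -5.34872213e-01]]), 't': array([-0.2221373 ,  0.26371218,  0.78905588])}
top {'K': array([[457.30438086,   0.        , 281.22272692],
       [  0.        , 457.30438086, 207.02081945],
       [  0.        ,   0.        ,   1.        ]]), 'R': array([[-0.01062425, -0.99973849,  0.02025012],
       [-0.99473828,  0.00850313, -0.10209529],
       [ 0.1018964 , -0.02122825, -0.99456849]]), 't': array([0.02492499, 0.47015616, 1.42347761])}
```

View pics/top0b.png

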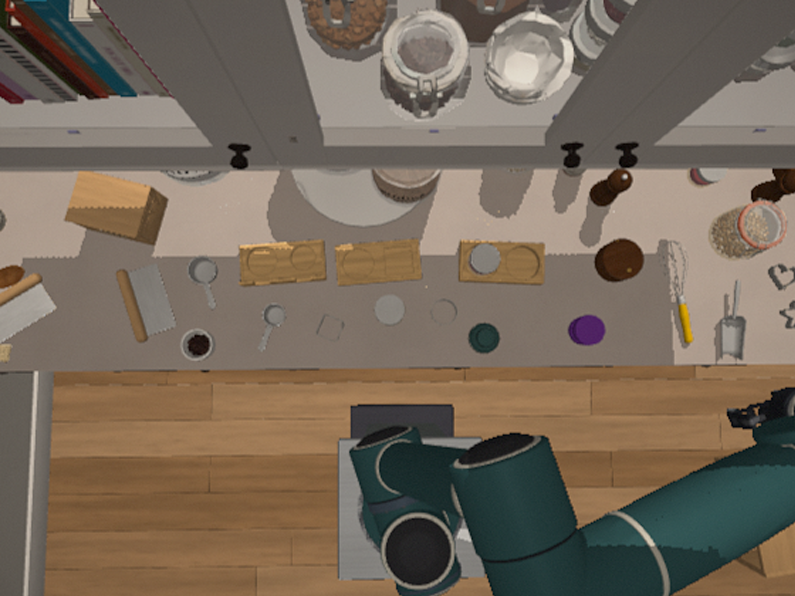

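View pics/scene0b.png

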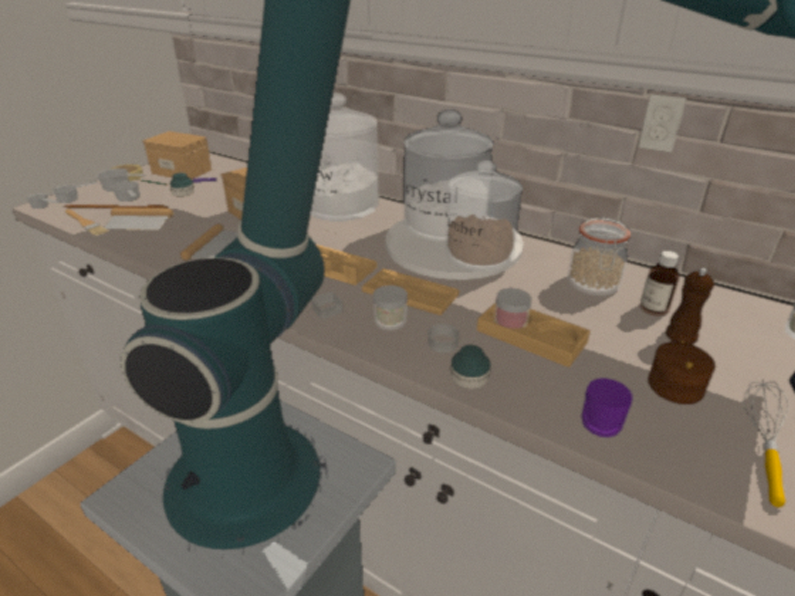

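Top picture (px /1.42): candidates for the jar are the grey lid (390,310), the jar standing in the rack (485,259), and the purple one (587,330). The grey-lidded one near the inserts fits. The square cutter is at (330,326), the round one at (443,311), the large cup at (203,270), the small cup at (274,315) and the ramekin at (197,345). I'll enlarge two crops to confirm these and measure.

```bash
cat > h.py <<'E'
import numpy as np, cv2
from plant import manip, eyes
def ray(c,px,fish=False):
    K,R,t=c["K"],np.array(c["R"]),np.array(c["t"])
    x=(px[0]-K[0,2])/K[0,0]; y=(px[1]-K[1,2])/K[1,1]
    if fish:
        th=np.hypot(x,y); s=np.sin(th)/max(th,1e-9); d=np.array([x*s,y*s,np.cos(th)])
    else: d=np.array([x,y,1.])
    return -R.T@t, R.T@d
def at(c,px,z,fish=False):
    o,d=ray(c,px,fish); return o+d*(z-o[2])/d[2]
def crop(f,x0,y0,w,h,s,fn,step=10):
    g=cv2.resize(f[y0:y0+h,x0:x0+w],None,fx=s,fy=s,interpolation=cv2.INTER_CUBIC)
    for i in range(0,w,step):
        cv2.line(g,(int(i*s),0),(int(i*s),4 if i%50 else 9),(0,0,255),1)
        if i%(2*step)==0: cv2.putText(g,str(x0+i),(int(i*s)+1,18),0,.35,(0,0,255),1)
    for j in range(0,h,step):
        cv2.line(g,(0,int(j*s)),(6,int(j*s)),(0,0,255),1); cv2.putText(g,str(y0+j),(8,int(j*s)+4),0,.35,(0,0,255),1)
    cv2.imwrite(fn,g)
E
python3 - <<'E'
from h import *
f=cv2.imread("pics/top0.png")
crop(f,122,160,140,100,5.6,"pics/tl.png"); crop(f,225,160,165,100,4.8,"pics/tr.png")
c=eyes.calibration("top")
for n,p,z in [("jar",(390,310),.067),("kept",(485,259),.075),("round",(443,311),.025),("sq",(330,326),.025),("lc",(203,270),.036),("lh",(211,305),.034),("sc",(274,315),.031),("sh",(264,347),.029),("ram",(197,345),.042),("rackL",(459,262),.031),("rackR",(544,262),.031),("trayL",(336,262),.015),("trayR",(421,262),.015),("cupL",(240,265),.019),("cupR",(325,262),.019)]:
    print(n,at(c,np.array(p)/1.42,z).round(3))
E
```

```text
jar [0.431 0.042 0.067]
kept [ 0.54  -0.165  0.075]
round [ 0.431 -0.076  0.025]
sq [0.4   0.175 0.025]
lc [0.526 0.453 0.036]
lh [0.449 0.435 0.034]
sc [0.425 0.297 0.031]
sh [0.355 0.319 0.029]
ram [0.361 0.461 0.042]
rackL [ 0.54  -0.113  0.031]
rackR [ 0.539 -0.304  0.031]
trayL [0.545 0.162 0.015]
trayR [ 0.543 -0.029  0.015]
cupL [0.539 0.376 0.019]
cupR [0.544 0.186 0.019]
```

View pics/tl.png

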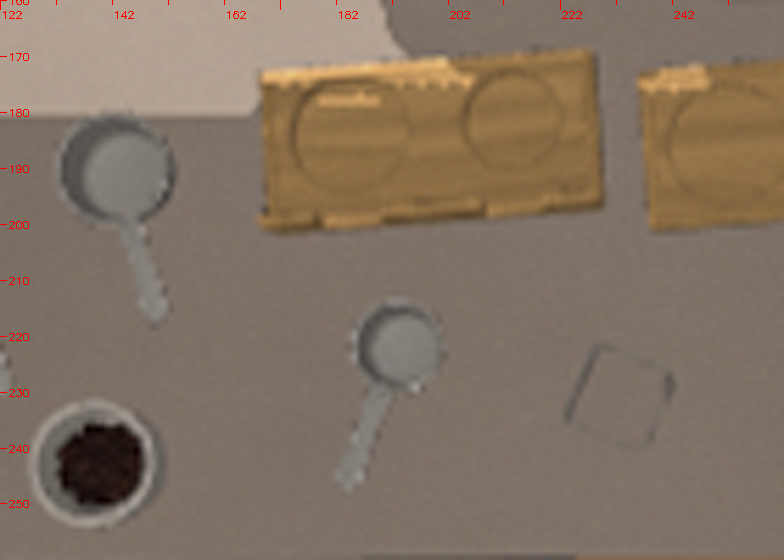

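View pics/tr.png

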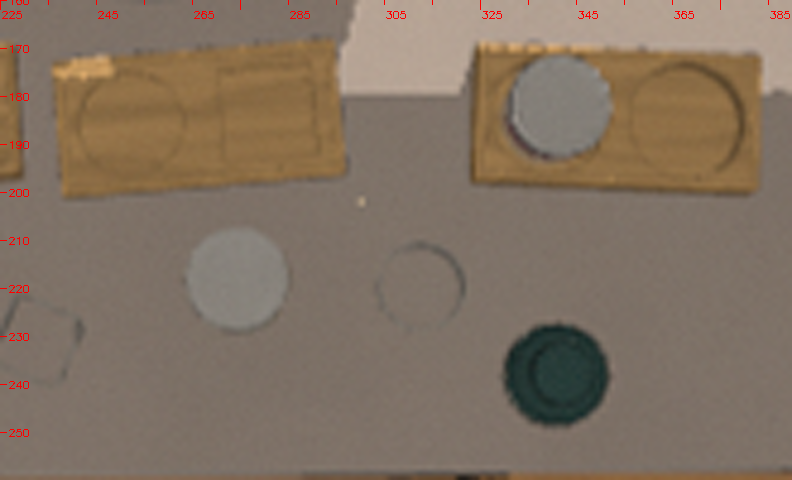

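```bash
python3 - <<'E'
from h import *
c=eyes.calibration("top")
P=lambda k,X,Y,z:at(c,(122+X/5.6,160+Y/5.6) if k=='l' else (225+X/4.8,160+Y/4.8),z)
for n,k,X,Y,z in [("jar",'r',237.5,278,.067),("kept",'r',561,106,.075),("round",'r',421,286,.025),("well",'r',687,121,.031),("rpock",'r',132,123,.015),("spock",'r',270.8,115.3,.015),
 ("sq",'l',623,397,.025),("sq1",'l',603,343,.025),("sq2",'l',675,375,.025),("sq3",'l',648,450,.025),("sq4",'l',568,418,.025),
 ("lc",'l',117.5,170,.036),("lh",'l',152,310,.033),("sc",'l',399,345,.031),("sh",'l',347,480,.028),("lp",'l',351,136,.019),("sp",'l',513,121,.019)]:
    print(n,P(k,X,Y,z).round(4))
w=eyes.calibration("wrist"); print(w["K"]); s=manip.read_state()
from scipy.spatial.transform import Rotation as Ro
R=Ro.from_quat(s["orientation"],scalar_first=True).as_matrix()
print("cam in tool", (R.T@(-w["R"].T@w["t"]-s["ee_pos"])).round(3), "axis", (R.T@w["R"].T).round(2))
E
```

```text
jar [0.4326 0.0423 0.067 ]
kept [ 0.5407 -0.166   0.075 ]
round [ 0.4295 -0.0786  0.025 ]
well [ 0.5369 -0.2563  0.031 ]
rpock [0.5408 0.1113 0.015 ]
spock [0.5453 0.0188 0.015 ]
sq [0.3962 0.1718 0.025 ]
sq1 [0.4267 0.1831 0.025 ]
sq2 [0.4083 0.1427 0.025 ]
sq3 [0.3664 0.1579 0.025 ]
sq4 [0.3848 0.2026 0.025 ]
lc [0.5253 0.453  0.036 ]
lh [0.4468 0.4331 0.033 ]
sc [0.4261 0.2962 0.031 ]
sh [0.3514 0.3248 0.028 ]
lp [0.5461 0.3264 0.019 ]
sp [0.554  0.2348 0.019 ]
[[325.1922621    0.         279.68133242]
 [  0.         325.1922621  208.26307186]
 [  0.           0.           1.        ]]
cam in tool [ 0.07  -0.001 -0.182] axis [[ 0.   -0.96 -0.27]
 [ 1.    0.   -0.  ]
 [ 0.   -0.27  0.96]]
```

The top view gives the jar at (0.433, 0.042), the empty well at (0.537, −0.256) and so on. Next I'll move over the middle for a wrist look.

servo_tool:
  motion: "0 0 0.08 1.5 4 0.1 100;0 0 0.08 1.5 4 0.1 100;0 0 0.08 1.5 4 0.1 100;0 0 0.08 1.5 4 0.1 100;0 0 0.08 1.5 4 0.1 100;0 0 0.08 1.5 4 0.1 100;0 0 0.08 1.5 4 0.1 100;0 0 0.08 1.5 4 0.1 100"
  squeeze: 30

```text
t: 0.9
ee_pos: [0.3511, -0.3033, 0.1921]
orientation: [-0.004, 0.876, 0.483, -0.002]
contact_force: [0.5, 0.4, -1.1]
gripper_width: 0.0851
```

servo_tool:
  motion: "0 0 0.08 1.5 4 0.1 100;0 0 0.08 1.5 4 0.1 100;0 0 0.08 1.5 4 0.1 100;0 0 0.08 1.5 4 0.1 100;0 0 0.08 1.5 4 0.1 100;0 0 0.08 1.5 4 0.1 100;0 0 0.08 1.5 4 0.1 100;0 0 0 0 0 0 100"

```text
t: 1.7
ee_pos: [0.4565, -0.006, 0.1973]
orientation: [-0.005, 0.697, 0.717, -0.002]
contact_force: [-0.4, -0.6, -0.5]
gripper_width: 0.0854
```

```bash
python3 - <<'E'
from h import *
import pickle
c=eyes.calibration("wrist"); f=eyes.grab_frame("wrist"); pickle.dump(c,open("w1.pkl","wb"))
cv2.imwrite("pics/w1.png",f)
crop(f,0,0,560,420,1.42,"pics/w1b.png",20)
E
```

```text
(no output)
```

View pics/w1b.png

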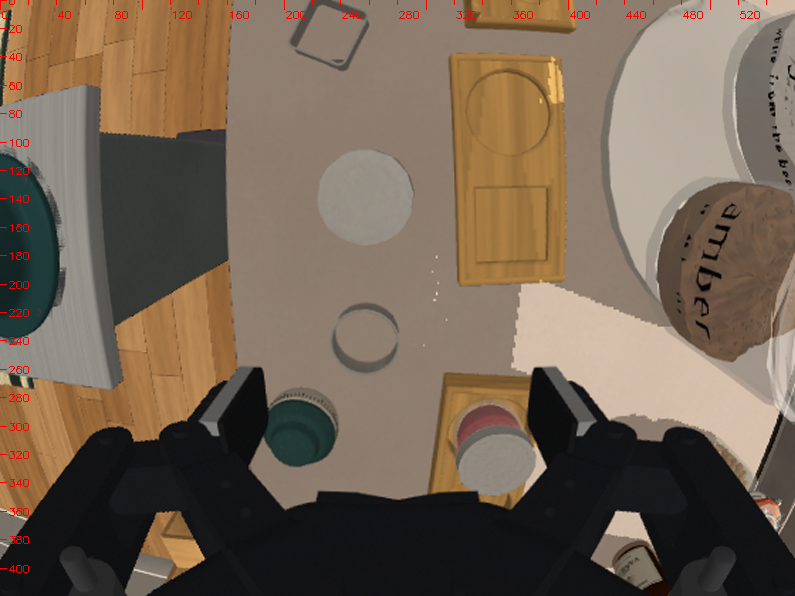

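```bash
cat >> h.py <<'E'
def tri(rays):
    A=0;b=0
    for o,d in rays:
        d=d/np.linalg.norm(d); M=np.eye(3)-np.outer(d,d); A=A+M; b=b+M@o
    return np.linalg.solve(A,b)
E
python3 - <<'E'
from h import *
import pickle
t=eyes.calibration("top"); w=pickle.load(open("w1.pkl","rb"))
for n,X,Y,U,V,z in [("jar",237.5,278,365.5,197,.067),("round",421,286,365.5,341,.025),("rpock",132,123,509,112,.015),("spock",270.8,115.3,511,224.3,.015)]:
    a=ray(t,(225+X/4.8,160+Y/4.8)); p=np.array((U,V))/1.42
    print(n,tri([a,ray(w,p,True)]).round(4), at(w,p,z,True).round(4))
S=lambda p:at(w,np.array(p)/1.42,.015,True)
print("tray corners",[S(p).round(4) for p in [(450,55),(563,53),(459,285),(565,281)]])
E
```

```text
jar [0.4328 0.0435 0.0597] [0.4329 0.0451 0.067 ]
round [ 0.4303 -0.0796  0.0122] [ 0.4311 -0.0746  0.025 ]
rpock [0.5366 0.1114 0.0353] [0.54   0.1151 0.015 ]
spock [ 0.5512  0.02   -0.0124] [0.5461 0.0247 0.015 ]
tray corners [array([0.4919, 0.1585, 0.015 ]), array([0.5848, 0.1704, 0.015 ]), array([ 0.5064, -0.0272,  0.015 ]), array([ 0.5978, -0.0206,  0.015 ])]
```

The wrist view shows the grey-lidded loose jar at (365,197) of 795×596, with the real red/grey kept jar in the rack at (495,450). The cutter is at (365,340) and the tray pockets at (509,112) and (511,224). The two cameras agree within about 3–5 mm, so I'll average them and go to the jar.

servo_tool:
  motion: "0 0 -0.03 -1.2 2.5 -1 100;0 0 0 -1.15 2.5 -3 100;0 0 0 0 0 -4 100;0 0 0 0 0 0 100;0 0 0 0 0 -4 100;0 0 0 0 0 -2 100;0 0 0 0 0 0 100;0 0 0 0 0 0 100"

```text
t: 2.55
ee_pos: [0.4336, 0.0352, 0.0591]
orientation: [-0.001, 0.714, 0.7, -0.003]
contact_force: [0.2, 0.3, 1.4]
gripper_width: 0.0852
```

servo_tool:
  motion: "0 0 0 0 0.9 -1.4 100;0 0 0 0 0 -1.4 100;0 0 0 0 0 0 100;0 0 0 0 0 0 60;0 0 0 0 0 0 50;0 0 0 0 0 0 50;0 0 0 0 0 0 50;0 0 0 0 0 0 50"
  squeeze: 40

```text
t: 3.35
ee_pos: [0.4416, 0.0449, 0.0379]
orientation: [0.004, 0.715, 0.699, 0.003]
contact_force: [0.3, 0.4, 0.1]
gripper_width: 0.0423
```

```bash
python3 - <<'E'
from h import *
c=eyes.calibration("wrist"); f=eyes.grab_frame("wrist"); 
crop(f,120,100,320,230,2.4,"pics/w2b.png",20)
print(manip.read_state()["ee_pos"])
E
```

```text
[0.4416423  0.04485771 0.03795599]
```

View pics/w2b.png

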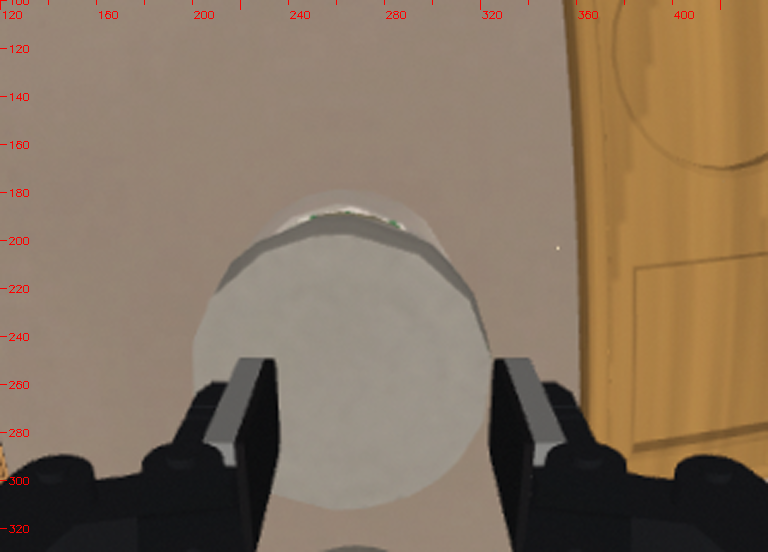

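The width reads 42 mm, which is less than the 67 mm jar, and the left finger is drawn over the lid at (240,400). I'll check from the scene camera.

```bash
python3 - <<'E'
from h import *
f=eyes.grab_frame("scene"); cv2.imwrite("pics/s2.png",f)
crop(f,190,150,190,140,4.1,"pics/s2b.png")
s=manip.read_state(); print(s)
E
```

```text
{'t': 3.45, 'joint_positions': array([ 0.04670801, -0.02762829,  2.2372214 , -0.00229418,  0.92286751,
        0.07087555]), 'joint_vel': array([ 5.36876172e-06,  6.10730935e-04,  3.69289669e-03, -2.56910728e-05,
       -5.79712147e-04, -7.55415921e-04]), 'tau': array([ 1.47835398e-02, -2.93647349e+01, -3.09035611e+01, -6.35285702e-03,
       -4.42512974e-02,  9.16157187e-04]), 'ee_pos': array([0.44149716, 0.04485478, 0.03781208]), 'orientation': array([0.00371933, 0.71511087, 0.69899553, 0.00280307]), 'contact_force': array([-0.14849157,  0.45751637,  0.4732512 ]), 'torque': array([ 0.08036847,  0.00596873, -0.0063619 ]), 'gripper_width': 0.042571533562662314}
```

View pics/s2b.png

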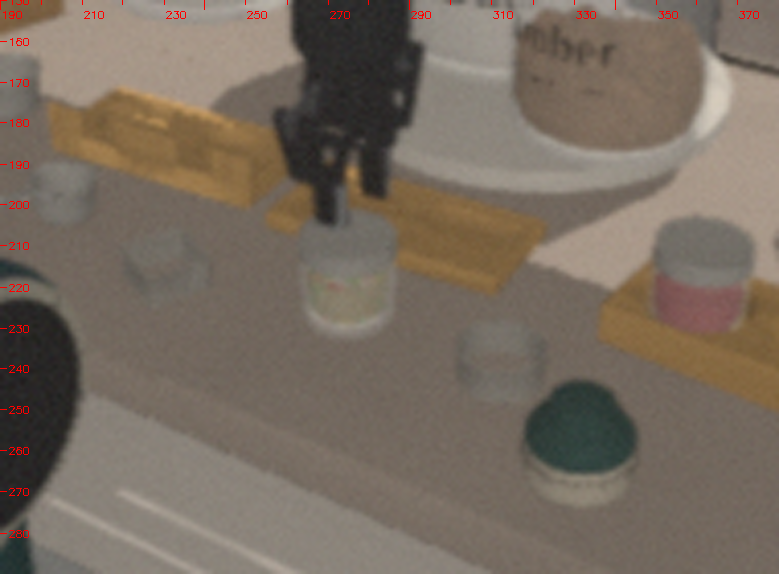

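The scene crop shows the fingertips sitting on or above the lid at (275,200), not beside the jar, although the reported TCP z is 0.038. The real tips must stand well behind the reported TCP. The wrist picture (tip corners 42 mm apart) also puts them about 40 mm behind it. I'll measure it with a gentle touch on free worktop.

servo_tool:
  motion: "0 0 0 0 0 2 50;0 0 0 0 0 3 50;0 0 0 0.7 -3.5 0 50;0 0 0 0.7 -3.5 0 0;0 0 0 0 0 0 0;0 0 0 0 0 -3 0;0 0 0 0 0 -3 0;0 0 0 0 0 0 0"

```text
t: 4.25
ee_pos: [0.4569, -0.0268, 0.0302]
orientation: [0.005, 0.715, 0.699, 0.004]
contact_force: [-0.2, -0.4, 0.2]
gripper_width: 0.0001
```

```bash
python3 - <<'E'
from h import *
import pickle
c=eyes.calibration("wrist"); f=eyes.grab_frame("wrist"); pickle.dump(c,open("w3.pkl","wb")); cv2.imwrite("pics/w3.png",f)
crop(f,100,0,400,300,1.95,"pics/w3b.png",20)
s=manip.read_state(); print(s["ee_pos"],s["orientation"],s["contact_force"],s["gripper_width"])
print(-c["R"].T@c["t"])
E
```

```text
[ 0.45842109 -0.02684706  0.03199374] [0.00628081 0.71508509 0.69899128 0.00500611] [-0.91011528 -0.22057615  1.18426125] -0.0001673936973168261
[0.45640089 0.0439737  0.21212022]
```

View pics/w3b.png

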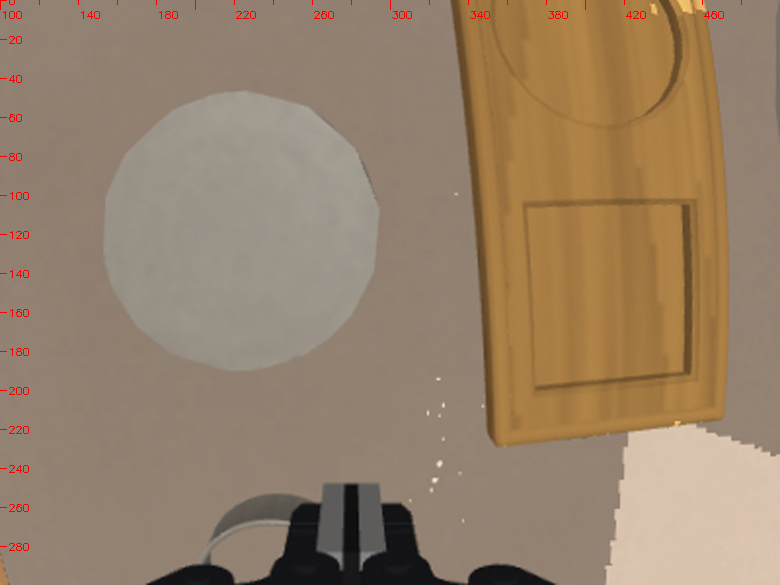

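The lid is at (241,230) of the crop, about directly under the camera, and its size gives a lid height of roughly 0.06–0.067. The shut tips at (350,484) again come out about 41 mm behind the reported TCP. I'll touch down slowly to confirm.

servo_tool:
  motion: "0 0 0 0 0 -1.2 0;0 0 0 0 0 -1 0;0 0 0 0 0 0 0;0 0 0 0 0 -0.3 0;0 0 0 0 0 -0.3 0;0 0 0 0 0 -0.3 0;0 0 0 0 0 -0.3 0;0 0 0 0 0 0 0"

```text
t: 5.1
ee_pos: [0.4624, -0.026, -0.0001]
orientation: [0.009, 0.715, 0.699, 0.007]
contact_force: [-0.3, -0.3, -0.5]
gripper_width: 0.0003
```

servo_tool:
  motion: "0 0.012 0 -0.5 0 -1 0;0 0.012 0 0 0 -0.5 0;0 0 0 0 0 -0.3 0;0 0 0 0 0 -0.3 0;0 0 0 0 0 -0.3 0;0 0 0 0 0 -0.2 0;0 0 0 0 0 -0.2 0;0 0 0 0 0 -0.2 0"

```text
t: 5.9
ee_pos: [0.4571, -0.0261, -0.0327]
orientation: [-0.0, 0.715, 0.699, -0.002]
contact_force: [0.1, -0.6, 0.6]
gripper_width: 0.0002
```

servo_tool:
  motion: "0 0 0 0 0 -0.15 0;0 0 0 0 0 -0.15 0;0 0 0 0 0 -0.15 0;0 0 0 0 0 -0.1 0;0 0 0 0 0 -0.1 0;0 0 0 0 0 -0.1 0;0 0 0 0 0 -0.1 0;0 0 0 0 0 -0.1 0"

```text
t: 6.7
ee_pos: [0.4573, -0.0261, -0.0394]
orientation: [-0.001, 0.715, 0.699, -0.002]
contact_force: [-3.8, 0.5, 10.5]
gripper_width: 0.0004
```

Contact (10.5 N) comes at a reported z of −0.039, so the shut fingertips end 39 mm behind the reported TCP. Fully open it is about 52 mm. I'll use this offset from here on, and go back to the jar.

servo_tool:
  motion: "0 0 0 0 0 4 0;0 0 0 0 0 4 60;0 0 0 0 0 2 100;0 0 0 -1.2 3.5 0 100;0 0 0 -1.2 3.4 0 100;0 0 0 0 0 0 100;0 0 0 0 0 0 100;0 0 0 0 0 0 100"

```text
t: 7.5
ee_pos: [0.4334, 0.0441, 0.0657]
orientation: [0.0, 0.715, 0.699, -0.001]
contact_force: [0.8, -0.3, -0.2]
gripper_width: 0.0854
```

servo_tool:
  motion: "0 0 0 0 0 -3 100;0 0 0 0 0 -3 100;0 0 0 0 0 0 100;0 0 0 0 0 -1.8 100;0 0 0 0 0 0 100;0 0 0 0 0 0 70;0 0 0 0 0 0 60;0 0 0 0 0 0 60"

```text
t: 8.3
ee_pos: [0.4385, 0.0394, -0.0091]
orientation: [0.002, 0.717, 0.697, -0.0]
contact_force: [0.2, 0.5, -1.8]
gripper_width: 0.0631
```

servo_tool:
  motion: "0 0 0 0 0 0 60;0 0 0 0 0 0 60;0 0 0 0 0 0 60;0 0 0 0 0 1.5 60;0 0 0 0 0 2 60;0 0 0 0 0 2 60;0 0 0 0 0 1 60;0 0 0 0 0 0 60"

```text
t: 9.1
ee_pos: [0.4382, 0.0396, 0.0587]
orientation: [0.002, 0.717, 0.697, 0.0]
contact_force: [0.6, 0.9, -0.9]
gripper_width: 0.0634
```

```bash
python3 - <<'E'
from h import *
import pickle
c=eyes.calibration("wrist"); f=eyes.grab_frame("wrist"); pickle.dump(c,open("w4.pkl","wb")); cv2.imwrite("pics/w4.png",f)
g=eyes.grab_frame("scene"); cv2.imwrite("pics/s4.png",g)
a=cv2.resize(f[40:330,100:460],None,fx=1.2,fy=1.2); b=cv2.resize(g[150:270,190:350],None,fx=2.9,fy=2.9)[:348,:464]
h=np.zeros((348,432+464,3),np.uint8); h[:a.shape[0],:432]=a[:348]; h[:b.shape[0],432:]=b; h=cv2.resize(h,None,fx=.89,fy=.89,interpolation=cv2.INTER_AREA); cv2.imwrite("pics/c4.png",h); print(h.shape)
E
```

```text
(310, 797, 3)
```

View pics/c4.png

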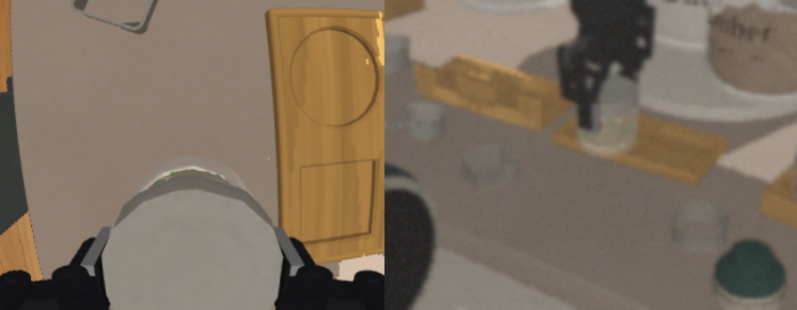

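The jar is held, upright, about 7 cm up (left: lid centred between the pads; right: the jar is clear of the worktop). I'll carry it past the rack so the wrist camera stands over the empty well.

servo_tool:
  motion: "0 0 0 0 0 2 60;0 0 0 0.5 -2 2 60;0 0 0 1 -4 0 60;0 0 0 1 -4 0 60;0 0 0 1 -4 0 60;0 0 0 1 -4 0 60;0 0 0 1 -4 0 60;0 0 0 1 -4 0 60"

```text
t: 10.0
ee_pos: [0.4942, -0.2238, 0.0871]
orientation: [-0.006, 0.714, 0.7, -0.005]
contact_force: [1.0, 0.3, -1.8]
gripper_width: 0.0631
```

servo_tool:
  motion: "0 0 0 1 -4 0 60;0 0 0 1 -4 0 60;0 0 0 0.5 -1 0 60;0 0 0 0 0 0 60;0 0 0 0 0 0 60;0 0 0 0 0 0 60;0 0 0 0 0 0 60;0 0 0 0 0 0 60"

```text
t: 10.8
ee_pos: [0.5144, -0.3156, 0.0766]
orientation: [-0.014, 0.715, 0.699, -0.007]
contact_force: [-0.8, -0.7, -1.0]
gripper_width: 0.0636
```

```bash
python3 - <<'E'
from h import *
import pickle
s=manip.read_state();c=eyes.calibration("wrist"); f=eyes.grab_frame("wrist"); pickle.dump(c,open("w5.pkl","wb")); cv2.imwrite("pics/w5.png",f)
print(s["ee_pos"],s["orientation"],s["contact_force"],s["gripper_width"])
crop(f,100,0,400,300,1.95,"pics/w5b.png",20)
E
```

```text
[ 0.51435092 -0.31555338  0.07658295] [-0.0141495   0.71498418  0.69896615 -0.00661296] [-0.79757225 -0.68122049 -1.01040786] 0.06360411447633435
```

View pics/w5b.png

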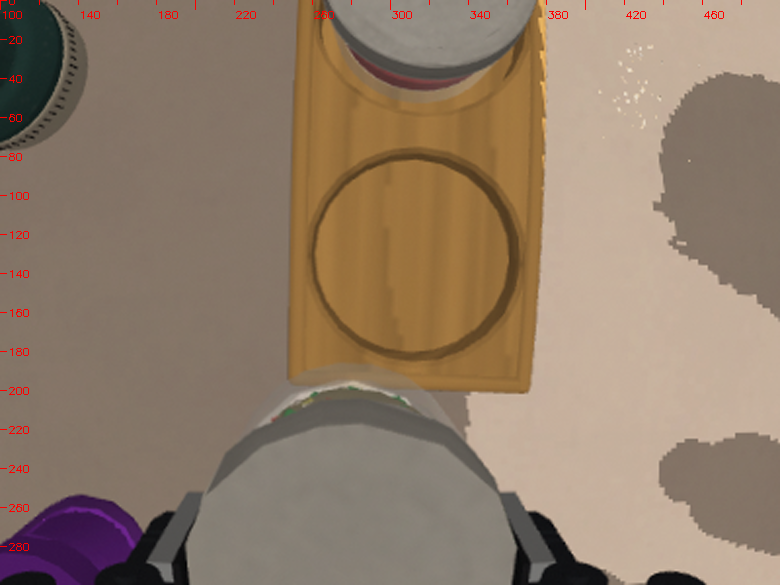

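```bash
cat >> h.py <<'E'
from scipy.spatial.transform import Rotation as Ro
def info():
    s=manip.read_state(); R=Ro.from_quat(s["orientation"],scalar_first=True).as_matrix()
    print("t",round(s["t"],2),"pos",s["ee_pos"].round(4),"yaw(y-axis)deg",np.degrees(np.arctan2(R[1,1],R[0,1])).round(2),"fix rx,ry",(-R[1,2]).round(3),R[0,2].round(3),"w",round(s["gripper_width"],4),"F",s["contact_force"].round(1))
    return s,R
E
python3 - <<'E'
from h import *
import pickle
w=pickle.load(open("w5.pkl","rb"));info()
W=lambda X,Y,z:at(w,(100+X/1.95,Y/1.95),z,True).round(4)
print(W(415,255,.031), [W(*p,.031) for p in [(309,255),(521,255),(415,148),(415,362)]], [W(*p,.031) for p in [(288,380),(529,391),(291,200),(543,200)]])
E
```

```text
t 10.85 pos [ 0.5144 -0.3155  0.0766] yaw(y-axis)deg -1.29 fix rx,ry -0.011 -0.029 w 0.0631 F [-0.3 -0.2 -0.8]
[ 0.5378 -0.2534  0.031 ] [array([ 0.4999, -0.2527,  0.031 ]), array([ 0.5766, -0.2531,  0.031 ]), array([ 0.5384, -0.2146,  0.031 ]), array([ 0.5376, -0.2925,  0.031 ])] [array([ 0.4905, -0.2986,  0.031 ]), array([ 0.581, -0.304,  0.031]), array([ 0.494 , -0.2326,  0.031 ]), array([ 0.5849, -0.2326,  0.031 ])]
```

servo_tool:
  motion: "-0.005 -0.015 0 1.2 2.5 0.5 60;-0.006 -0.015 0 1.2 2.5 0.5 60;0 0 0 0 0.7 0 60;0 0 0 0 0 0 60;0 0 0 0 0 0 60;0 0 0 0 0 0 60;0 0 0 0 0 0 60;0 0 0 0 0 0 60"

```text
t: 11.65
ee_pos: [0.538, -0.2574, 0.0878]
orientation: [0.002, 0.715, 0.699, -0.0]
contact_force: [0.9, -0.3, -2.5]
gripper_width: 0.063
```

```bash
python3 - <<'E'
from h import *
import pickle
w=pickle.load(open("w5.pkl","rb"));info()
print("jar far edge",at(w,(279.7,424/1.95),.1526,True),at(w,(279.7,400/1.95),.1386,True))
E
```

```text
t 11.65 pos [ 0.538  -0.2574  0.0878] yaw(y-axis)deg -1.23 fix rx,ry 0.002 0.002 w 0.063 F [ 0.9 -0.3 -2.5]
jar far edge [ 0.51772429 -0.27924562  0.1526    ] [ 0.51732673 -0.27853856  0.1386    ]
```

servo_tool:
  motion: "0 0 0 0 0 -2 60;0 0 0 0 0 -2 60;0 0 0 0 0 -1 60;0 0 0 0 0 0 60;0 0 0 0 0 0 60;0 0 0 0 0 0 60;0 0 0 0 0 0 60;0 0 0 0 0 0 60"

```text
t: 12.45
ee_pos: [0.5397, -0.2613, 0.0394]
orientation: [0.004, 0.716, 0.698, 0.0]
contact_force: [1.0, -0.2, -1.7]
gripper_width: 0.0632
```

```bash
python3 - <<'E'
from h import *
info()
E
```

```text
t 12.45 pos [ 0.5397 -0.2613  0.0394] yaw(y-axis)deg -1.42 fix rx,ry 0.005 0.006 w 0.0632 F [ 1.  -0.2 -1.7]
```

servo_tool:
  motion: "0 0.006 0 -0.2 0.4 0 60;0 0 0 0 0.1 -1 60;0 0 0 0 0.1 -1 60;0 0 0 0 0 -0.6 60;0 0 0 0 0 0 60;0 0 0 0 0 -0.5 60;0 0 0 0 0 -0.4 60;0 0 0 0 0 0 60"

```text
t: 13.25
ee_pos: [0.5376, -0.2544, 0.0016]
orientation: [0.002, 0.716, 0.698, -0.002]
contact_force: [-0.7, -0.4, -0.9]
gripper_width: 0.0631
```

```bash
python3 - <<'E'
from h import *
info()
E
```

```text
t 13.25 pos [ 0.5376 -0.2544  0.0016] yaw(y-axis)deg -1.39 fix rx,ry 0.005 0.0 w 0.0631 F [-0.7 -0.4 -0.9]
```

servo_tool:
  motion: "0 0 0 0 -0.1 -0.15 60;0 0 0 0 0 -0.1 60;0 0 0 0 0 -0.1 60;0 0 0 0 0 0 60;0 0 0 0 0 0 80;0 0 0 0 0 0 100;0 0 0 0 0 0 100;0 0 0 0 0 0 100"

```text
t: 14.05
ee_pos: [0.5395, -0.2567, -0.0001]
orientation: [0.004, 0.716, 0.698, -0.001]
contact_force: [0.0, 0.5, -0.3]
gripper_width: 0.0854
```

servo_tool:
  motion: "0 0 0 0 0 2 100;0 0 0 0 0 4 100;0 0 0 0 0 4 100;0 0 0 0 0 0 100;0 0 0 -0.9 1 0 100;0 0 0 -1.5 2 0 100;0 0 0 -1.5 2 0 100;0 0 0 -1.5 2 0 100"

```text
t: 14.85
ee_pos: [0.481, -0.1839, 0.1]
orientation: [0.002, 0.717, 0.697, -0.002]
contact_force: [-0.2, 0.3, 0.5]
gripper_width: 0.0855
```

```bash
python3 - <<'E'
from h import *
import pickle
info()
c=eyes.calibration("wrist"); f=eyes.grab_frame("wrist"); pickle.dump(c,open("w6.pkl","wb")); cv2.imwrite("pics/w6.png",f)
E
```

```text
t 14.85 pos [ 0.481  -0.1839  0.1   ] yaw(y-axis)deg -1.56 fix rx,ry 0.005 -0.0 w 0.0855 F [-0.2  0.3  0.5]
```

View pics/w6.png

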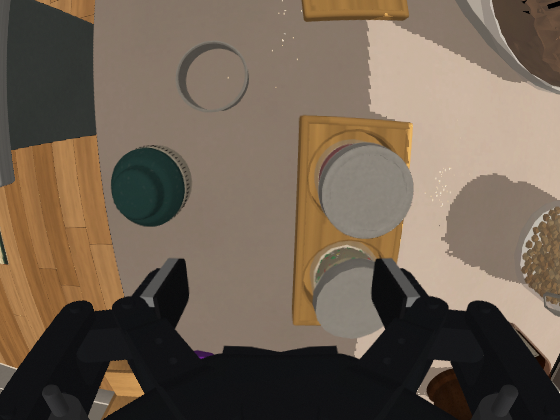

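Both jars now stand in the rack, the placed one at (350,290). The round cutter's rim is at about (212,75).

```bash
python3 - <<'E'
from h import *
import pickle
w=pickle.load(open("w6.pkl","rb"))
print(at(w,(212,75.5),.025,True),[at(w,p,.025,True).round(4) for p in [(178,76),(246,76),(213,42),(213,109)]])
print("lids",at(w,(366,190),.075,True),at(w,(352,297),.075,True))
print("tray front R corner",at(w,(305,19),.015,True),at(w,(408,17),.015,True))
E
```

```text
[ 0.43105488 -0.07667923  0.025     ] [array([ 0.403 , -0.0744,  0.025 ]), array([ 0.458 , -0.0789,  0.025 ]), array([ 0.4325, -0.049 ,  0.025 ]), array([ 0.4309, -0.1037,  0.025 ])]
lids [ 0.53952774 -0.16095491  0.075     ] [ 0.53412296 -0.24296556  0.075     ]
tray front R corner [ 0.50602675 -0.02991575  0.015     ] [ 0.59559358 -0.02191505  0.015     ]
```

servo_tool:
  motion: "0.005 0 0 -1.7 3.6 -1 100;0 0 0 -1.7 3.6 -2 100;0 0 0 -1.6 3.4 -2 100;0 0 0 0 0 -2 100;0 0 0 0 0 0 100;0 0 0 0 0 0 100;0 0 0 0 0 0 100;0 0 0 0 0 0 100"

```text
t: 15.7
ee_pos: [0.4149, -0.0671, 0.0215]
orientation: [-0.008, 0.716, 0.698, -0.003]
contact_force: [0.0, -0.6, -0.5]
gripper_width: 0.0852
```

```bash
python3 - <<'E'
from h import *
info()
E
```

```text
t 15.7 pos [ 0.4149 -0.0671  0.0215] yaw(y-axis)deg -1.52 fix rx,ry -0.006 -0.015 w 0.0852 F [ 0.  -0.6 -0.5]
```

servo_tool:
  motion: "-0.006 -0.015 0 1.5 -0.9 0 100;0 0 0 0 0 -1 100;0 0 0 0 0 -1 100;0 0 0 0 0 -0.8 100;0 0 0 0 0 0 100;0 0 0 0 0 0 100;0 0 0 0 0 0 100;0 0 0 0 0 0 100"

```text
t: 16.5
ee_pos: [0.4338, -0.0789, -0.0075]
orientation: [0.002, 0.717, 0.697, 0.001]
contact_force: [1.4, -0.8, 0.9]
gripper_width: 0.0853
```

```bash
python3 - <<'E'
from h import *
import pickle
info()
c=eyes.calibration("wrist"); f=eyes.grab_frame("wrist"); pickle.dump(c,open("w7.pkl","wb")); cv2.imwrite("pics/w7.png",f)
E
```

```text
t 16.5 pos [ 0.4338 -0.0789 -0.0075] yaw(y-axis)deg -1.69 fix rx,ry 0.001 0.004 w 0.0853 F [ 1.4 -0.8  0.9]
```

servo_tool:
  motion: "0 0.004 0 -0.3 0.3 -0.8 100;0 0 0 0 0 -0.8 100;0 0 0 0 0 -0.7 100;0 0 0 0 0 0 100;0 0 0 0 0 0 80;0 0 0 0 0 0 60;0 0 0 0 0 0 60;0 0 0 0 0 0 60"
  squeeze: 25

```text
t: 17.35
ee_pos: [0.4302, -0.0755, -0.0318]
orientation: [0.0, 0.717, 0.697, -0.001]
contact_force: [-0.1, -0.0, -0.3]
gripper_width: 0.0551
```

servo_tool:
  motion: "0 0 0 0 0 0 60;0 0 0 0 0 0 60;0 0 0 0 0 0 60;0 0 0 0 0 0 60;0 0 0 0 0 0 60;0 0 0 0 0 0 60;0 0 0 0 0 0 60;0 0 0 0 0 0 60"

```text
t: 18.15
ee_pos: [0.4309, -0.0757, -0.0315]
orientation: [0.001, 0.717, 0.697, -0.0]
contact_force: [0.3, 0.1, -1.0]
gripper_width: 0.0545
```

```bash
python3 - <<'E'
from h import *
info()
E
```

```text
t 18.15 pos [ 0.4309 -0.0757 -0.0315] yaw(y-axis)deg -1.67 fix rx,ry 0.002 0.001 w 0.0545 F [ 0.3  0.1 -1. ]
```

servo_tool:
  motion: "0 0 0 0 0 1.5 60;0 0 0 0 0 2 60;0 0 0 1 1 2 60;0 0 0 2.5 2.5 0 60;0 0 0 2.5 2.5 0 60;0 0 0 2.5 2.5 0 60;0 0 0 1.5 2.5 0 60;0 0 0 0 0 0 60"

```text
t: 18.95
ee_pos: [0.5335, 0.0385, 0.0259]
orientation: [0.001, 0.719, 0.695, 0.0]
contact_force: [-0.1, -0.9, 0.5]
gripper_width: 0.0546
```

servo_tool:
  motion: "0 0 0 0 0 0 60;0 0 0 0 0 0 60;0 0 0 0 0 0 60;0 0 0 0 0 0 60;0 0 0 0 0 0 60;0 0 0 0 0 0 60;0 0 0 0 0 0 60;0 0 0 0 0 0 60"

```text
t: 19.75
ee_pos: [0.5299, 0.0355, 0.0248]
orientation: [-0.0, 0.719, 0.695, -0.001]
contact_force: [0.0, 0.2, -0.1]
gripper_width: 0.0546
```

```bash
cat >> h.py <<'E'
import pickle
def shot(n):
    c=eyes.calibration("wrist"); f=eyes.grab_frame("wrist"); pickle.dump(c,open(n+".pkl","wb")); cv2.imwrite(f"pics/{n}.png",f); return c,f
def circ(c,f,guess,dia,z,p2=25):
    o=-c["R"].T@c["t"]; d=np.linalg.norm(o-np.array([*guess,z])); r=dia/2/d*c["K"][0,0]
    g=cv2.medianBlur(cv2.cvtColor(f,cv2.COLOR_BGR2GRAY),3)
    h=cv2.HoughCircles(g,cv2.HOUGH_GRADIENT,1,8,param1=60,param2=p2,minRadius=int(r*.88),maxRadius=int(r*1.14))
    if h is None: print("none"); return
    for u,v,q in h[0][:40]:
        p=at(c,(u,v),z,True)
        if np.hypot(*(p[:2]-guess))<.03: print("px",u,v,"r",q,"exp",round(r,1),"->",p.round(4))
E
python3 - <<'E'
from h import *
info(); c,f=shot("w8"); circ(c,f,np.array([.54,.1145]),.069,.015,20)
E
```

```text
t 19.75 pos [0.5299 0.0355 0.0248] yaw(y-axis)deg -2.01 fix rx,ry 0.001 -0.003 w 0.0546 F [ 0.   0.2 -0.1]
px 293.5 101.5 r 56.4 exp 58.4 -> [0.541  0.1158 0.015 ]
px 297.5 93.5 r 65.4 exp 58.4 -> [0.5435 0.1204 0.015 ]
px 291.5 109.5 r 61.0 exp 58.4 -> [0.5397 0.1111 0.015 ]
px 282.5 104.5 r 65.4 exp 58.4 -> [0.5345 0.1142 0.015 ]
px 301.5 106.5 r 52.2 exp 58.4 -> [0.5455 0.1127 0.015 ]
px 284.5 96.5 r 65.4 exp 58.4 -> [0.5359 0.1189 0.015 ]
```

servo_tool:
  motion: "0 0 0 0.5 3 0 60;0 0 0 0.5 3 0 60;0 0 0 0 1.8 0 60;0 0 0 0 0 -1 60;0 0 0 0 0 -1 60;0 0 0 0 0 -0.7 60;0 0 0 0 0 0 60;0 0 0 0 0 0 60"

```text
t: 20.6
ee_pos: [0.5396, 0.1132, -0.0052]
orientation: [-0.0, 0.72, 0.694, -0.002]
contact_force: [0.5, -0.5, -0.0]
gripper_width: 0.0546
```

```bash
python3 - <<'E'
from h import *
info()
E
```

```text
t 20.6 pos [ 0.5396  0.1132 -0.0052] yaw(y-axis)deg -2.16 fix rx,ry 0.003 -0.004 w 0.0546 F [ 0.5 -0.5 -0. ]
```

Now 2 cm down to the floor in small steps.

servo_tool:
  motion: "0 -0.004 0 0.1 0.25 -0.6 60;0 0 0 0 0.05 -0.5 60;0 0 0 0 0 -0.4 60;0 0 0 0 0 -0.2 60;0 0 0 0 0 -0.2 60;0 0 0 0 0 0 60;0 0 0 0 0 0 60;0 0 0 0 0 0 60"

```text
t: 21.4
ee_pos: [0.5411, 0.1152, -0.0254]
orientation: [0.001, 0.721, 0.693, -0.001]
contact_force: [-0.7, -1.1, -0.8]
gripper_width: 0.0548
```

```bash
python3 - <<'E'
from h import *
info()
E
```

```text
t 21.4 pos [ 0.5411  0.1152 -0.0254] yaw(y-axis)deg -2.27 fix rx,ry 0.003 0.001 w 0.0548 F [-0.7 -1.1 -0.8]
```

servo_tool:
  motion: "0 0 0 0 0 0 75;0 0 0 0 0 0 85;0 0 0 0 0 0 100;0 0 0 0 0 0 100;0 0 0 0 0 2 100;0 0 0 0 0 3 100;0 0 0 -2 0 3 100;0 0 0 -2.5 0 0 100"

```text
t: 22.2
ee_pos: [0.4977, 0.1153, 0.0573]
orientation: [0.002, 0.721, 0.693, 0.0]
contact_force: [0.9, -0.2, -0.5]
gripper_width: 0.0855
```

servo_tool:
  motion: "0 0 0 -2.5 -0.8 0 100;0 0 0 -2 -0.7 0 100;0 0 0 0 0 0 100;0 0 0 0 0 0 100;0 0 0 0 0 0 100;0 0 0 0 0 0 100;0 0 0 0 0 0 100;0 0 0 0 0 0 100"

```text
t: 23.0
ee_pos: [0.4534, 0.101, 0.0596]
orientation: [0.003, 0.721, 0.693, 0.002]
contact_force: [0.1, 0.2, -0.2]
gripper_width: 0.0855
```

```bash
python3 - <<'E'
from h import *
info(); c,f=shot("w9")
E
```

```text
t 23.0 pos [0.4534 0.101  0.0596] yaw(y-axis)deg -2.27 fix rx,ry 0.001 0.008 w 0.0855 F [ 0.1  0.2 -0.2]
```

View pics/w9.png

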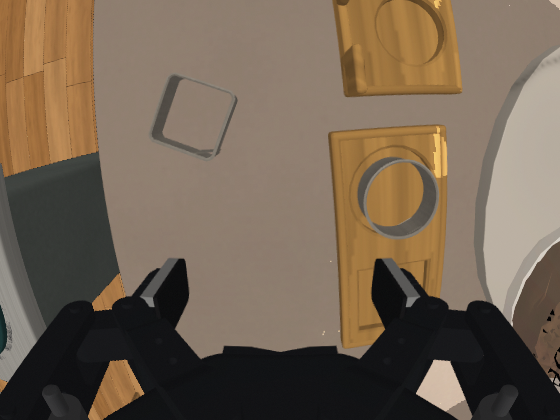

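The round cutter stands in its pocket (rim at (400,197), pocket edge round it). The square cutter's corners are (175,75), (237,97), (213,158) and (152,134).

```bash
python3 - <<'E'
from h import *
w=pickle.load(open("w9.pkl","rb"))
C=[at(w,p,.025,True)[:2] for p in [(175,75),(237,97),(213,158),(152,134)]]
print(np.mean(C,0).round(4),[np.degrees(np.arctan2(*(C[(i+1)%4]-C[i])[::-1])).round(1) for i in range(4)],[np.linalg.norm(C[(i+1)%4]-C[i]).round(4) for i in range(4)])
print("round rim",[at(w,p,.031,True).round(4) for p in [(400,197),(362,197),(438,197),(400,158),(400,238)]],"pocket",[at(w,p,.015,True).round(4) for p in [(350,190),(393,147)]])
print("sqpock",[at(w,p,.015,True).round(4) for p in [(358,271),(427,260)]],"tray L edge",[at(w,p,.015,True).round(4) for p in [(332,131),(444,126),(343,346)]])
E
```

```text
[0.3988 0.1771] [np.float64(-24.6), np.float64(-115.0), np.float64(154.9), np.float64(63.5)] [np.float64(0.0459), np.float64(0.0441), np.float64(0.0471), np.float64(0.0437)]
round rim [array([0.5388, 0.1166, 0.031 ]), array([0.5107, 0.1176, 0.031 ]), array([0.5697, 0.1156, 0.031 ]), array([0.5377, 0.1441, 0.031 ]), array([0.5411, 0.0857, 0.031 ])] pocket [array([0.5058, 0.119 , 0.015 ]), array([0.5382, 0.1501, 0.015 ])]
sqpock [array([0.5144, 0.053 , 0.015 ]), array([0.5745, 0.0577, 0.015 ])] tray L edge [array([0.4929, 0.1618, 0.015 ]), array([0.5807, 0.1667, 0.015 ]), array([ 0.5061, -0.0237,  0.015 ])]
```

servo_tool:
  motion: "0 0.008 -0.13 -1.8 2.5 0 100;0 0 -0.13 -1.8 2.5 0 100;0 0 -0.12 -1.5 2.2 0 100;0 0 0 0 0 -1.5 100;0 0 0 0 0 -1.5 100;0 0 0 0 0 -1.5 100;0 0 0 0 0 0 100;0 0 0 0 0 0 100"

```text
t: 23.85
ee_pos: [0.4034, 0.1767, 0.0144]
orientation: [0.001, 0.843, 0.537, 0.0]
contact_force: [1.0, 0.6, 0.1]
gripper_width: 0.0856
```

```bash
python3 - <<'E'
from h import *
info()
E
```

```text
t 23.85 pos [0.4034 0.1767 0.0144] yaw(y-axis)deg -25.01 fix rx,ry 0.001 0.002 w 0.0856 F [1.  0.6 0.1]
```

servo_tool:
  motion: "0 0 0 -0.5 0 -1 100;0 0 0 0 0 -1.2 100;0 0 0 0 0 -1.2 100;0 0 0 0 0 -0.8 100;0 0 0 0 0 0 100;0 0 0 0 0 0 70;0 0 0 0 0 0 50;0 0 0 0 0 0 50"

```text
t: 24.65
ee_pos: [0.3991, 0.1768, -0.0296]
orientation: [0.001, 0.844, 0.537, 0.001]
contact_force: [-0.9, 0.7, 0.9]
gripper_width: 0.0491
```

servo_tool:
  motion: "0 0 0 0 0 0 48;0 0 0 0 0 0 48;0 0 0 0 0 0 48;0 0 0 0 0 0 48;0 0 0 0 0 0 48;0 0 0 0 0 0 48;0 0 0 0 0 0 48;0 0 0 0 0 0 48"

```text
t: 25.45
ee_pos: [0.4006, 0.1773, -0.0283]
orientation: [0.001, 0.844, 0.537, 0.003]
contact_force: [-0.3, 0.3, -0.6]
gripper_width: 0.0488
```

```bash
python3 - <<'E'
from h import *
info()
E
```

```text
t 25.45 pos [ 0.4006  0.1773 -0.0283] yaw(y-axis)deg -25.07 fix rx,ry -0.001 0.006 w 0.0488 F [-0.3  0.3 -0.6]
```

servo_tool:
  motion: "0 0.006 0 0 0 2 48;0 0 0 0 0 2.5 48;0 0 0.13 3.2 -3.4 1 48;0 0 0.13 3.6 -3.8 0 48;0 0 0.13 3.6 -3.8 0 48;0 0 0.126 3.6 -3.6 0 48;0 0 0 0 0 0 48;0 0 0 0 0 0 48"

```text
t: 26.25
ee_pos: [0.5391, 0.0313, 0.0289]
orientation: [0.002, 0.672, 0.741, -0.001]
contact_force: [0.6, 0.2, -0.3]
gripper_width: 0.0486
```

```bash
python3 - <<'E'
from h import *
info()
E
```

```text
t 26.25 pos [0.5391 0.0313 0.0289] yaw(y-axis)deg 5.55 fix rx,ry 0.004 0.002 w 0.0486 F [ 0.6  0.2 -0.3]
```

servo_tool:
  motion: "0 0 -0.015 0.7 -0.6 0 48;0 0 0 0 0 -1 48;0 0 0 0 0 -1.2 48;0 0 0 0 0 -1 48;0 0 0 0 0 0 48;0 0 0 0 0 0 48;0 0 0 0 0 0 48;0 0 0 0 0 0 48"

```text
t: 27.05
ee_pos: [0.5409, 0.0288, -0.0084]
orientation: [-0.0, 0.677, 0.736, -0.003]
contact_force: [1.2, 0.1, 0.5]
gripper_width: 0.0489
```

```bash
python3 - <<'E'
from h import *
info();shot("w10")
E
```

```text
t 27.05 pos [ 0.5409  0.0288 -0.0084] yaw(y-axis)deg 4.78 fix rx,ry 0.004 -0.004 w 0.0489 F [1.2 0.1 0.5]
```

servo_tool:
  motion: "0 -0.004 0 0.6 -0.4 0 48;0 0 0 0 0 0 48;0 0 0 0 0 0 48;0 0 0 0 0 0 48;0 0 0 0 0 0 48;0 0 0 0 0 0 48;0 0 0 0 0 0 48;0 0 0 0 0 0 48"

```text
t: 27.9
ee_pos: [0.5491, 0.0241, -0.0068]
orientation: [0.003, 0.677, 0.736, -0.0]
contact_force: [-0.8, 0.8, -0.2]
gripper_width: 0.049
```

```bash
python3 - <<'E'
from h import *
info()
E
```

```text
t 27.9 pos [ 0.5491  0.0241 -0.0068] yaw(y-axis)deg 4.75 fix rx,ry 0.004 0.004 w 0.049 F [-0.8  0.8 -0.2]
```

servo_tool:
  motion: "0 0 0 -0.2 0 -0.5 48;0 0 0 0 0 -0.5 48;0 0 0 0 0 -0.3 48;0 0 0 0 0 -0.2 48;0 0 0 0 0 0 48;0 0 0 0 0 0 48;0 0 0 0 0 0 48;0 0 0 0 0 0 48"

```text
t: 28.7
ee_pos: [0.5466, 0.0242, -0.0234]
orientation: [0.002, 0.677, 0.736, -0.0]
contact_force: [-1.0, 1.4, -0.5]
gripper_width: 0.0486
```

```bash
python3 - <<'E'
from h import *
info()
E
```

```text
t 28.7 pos [ 0.5466  0.0242 -0.0234] yaw(y-axis)deg 4.75 fix rx,ry 0.004 0.003 w 0.0486 F [-1.   1.4 -0.5]
```

servo_tool:
  motion: "0 0 0 0 0 0 70;0 0 0 0 0 0 85;0 0 0 0 0 0 100;0 0 0 0 0 2 100;0 0 0 0 0 4 100;0 0 0 0 0 4 100;0 0 0.14 0 3 2 100;0 0 0.14 0 3 0 100"

```text
t: 29.5
ee_pos: [0.5442, 0.0827, 0.0997]
orientation: [0.002, 0.567, 0.824, -0.002]
contact_force: [0.9, 0.3, -0.3]
gripper_width: 0.0854
```

servo_tool:
  motion: "0 0 0.14 0 4 0 100;0 0 0.14 0 4 0 100;0 0 0.14 0 4 0 100;0 0 0.14 0 4 0 100;0 0 0.14 0 4 0 100;0 0 0.14 0 4 0 100;0 0 0.14 0 4 0 100;0 0 0.14 0 3 0 100"

```text
t: 30.3
ee_pos: [0.545, 0.4046, 0.1036]
orientation: [0.005, 0.02, 1.0, 0.003]
contact_force: [0.6, -0.4, 0.2]
gripper_width: 0.0855
```

servo_tool:
  motion: "0 0 0.14 0 2 0 100;0 0 0.14 0 1 0 100;0 0 0.08 0 0 0 100;0 0 0 0 0 0 100;0 0 0 0 0 0 100;0 0 0 0 0 0 100;0 0 0 0 0 0 100;0 0 0 0 0 0 100"

```text
t: 31.1
ee_pos: [0.5431, 0.4409, 0.1021]
orientation: [0.004, -0.168, 0.986, 0.004]
contact_force: [-0.6, 0.2, 0.5]
gripper_width: 0.0854
```

```bash
python3 - <<'E'
from h import *
info();c,f=shot("w11"); crop(f,0,0,560,420,1.42,"pics/w11b.png",20)
E
```

```text
t 31.1 pos [0.5431 0.4409 0.1021] yaw(y-axis)deg 109.37 fix rx,ry -0.009 0.007 w 0.0854 F [-0.6  0.2  0.5]
```

View pics/w11b.png

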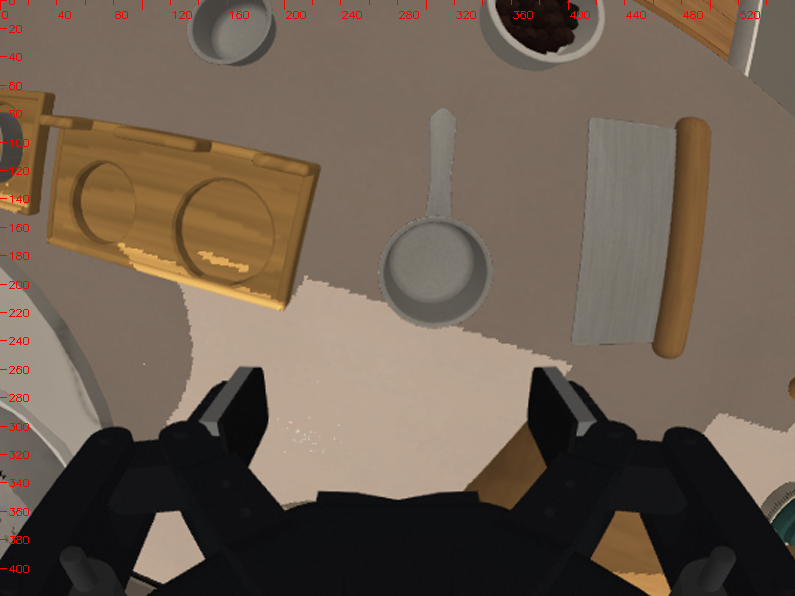

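The wrist view shows the large cup's rim centred at (435,272) with its handle tip at (443,108). The large pocket is at (225,231), the small pocket at (104,202), and the rail slots at about (232,150) and (95,122).

```bash
python3 - <<'E'
from h import *
w=pickle.load(open("w11.pkl","rb"))
A=lambda X,Y,z:at(w,(X/1.42,Y/1.42),z,True)[:2]
b=A(435,272,.036);t=A(443,112,.033)
print("bowl",b.round(4),"tip",t.round(4),"cup yaw",np.degrees(np.arctan2(*(b-t)[::-1])).round(1),np.linalg.norm(b-t).round(4),[A(378,272,.036).round(4),A(492,272,.036).round(4),A(435,217,.036).round(4),A(435,328,.036).round(4)])
L=A(225,231,.019);S=A(104,202,.019); d=L-S
print("L",L.round(4),"S",S.round(4),np.linalg.norm(d).round(4),"yaw",np.degrees(np.arctan2(-d[0],d[1])).round(2),[A(*p,.019).round(4) for p in [(173,231),(276,231),(225,179),(225,288)]])
E=[A(*p,.019) for p in [(48,241),(283,309)]]; e=E[1]-E[0]; print("back edge",np.round(E,4),"yaw",np.degrees(np.arctan2(-e[0],e[1])),np.linalg.norm(e))
print("slot",A(232,152,.03),"sc bot",A(231,66,.031))
E
```

```text
bowl [0.5252 0.4586] tip [0.4414 0.4329] cup yaw 17.1 0.0877 [array([0.5357, 0.4289]), array([0.5145, 0.4889]), array([0.4966, 0.448 ]), array([0.5561, 0.4703])]
L [0.5456 0.3337] S [0.5527 0.2428] 0.0913 yaw 4.48 [array([0.5562, 0.2994]), array([0.5358, 0.3646]), array([0.5154, 0.3251]), array([0.5803, 0.3426])]
back edge [[0.5935 0.1966]
 [0.5808 0.3819]] yaw 3.9176723158850377 0.18565265214304297
slot [0.49791053 0.32847942] sc bot [0.45087463 0.31190115]
```

servo_tool:
  motion: "-0.009 0.007 -0.045 -1.8 1.7 0 100;0 0 0 0 0 -2 100;0 0 0 0 0 -2.5 100;0 0 0 0 0 -2.5 100;0 0 0 0 0 -1 100;0 0 0 0 0 0 100;0 0 0 0 0 0 100;0 0 0 0 0 0 100"

```text
t: 31.95
ee_pos: [0.5278, 0.4587, 0.0245]
orientation: [0.003, -0.143, 0.99, 0.002]
contact_force: [0.7, 0.1, -0.6]
gripper_width: 0.0854
```

```bash
python3 - <<'E'
from h import *
info();shot("w12")
E
```

```text
t 31.95 pos [0.5278 0.4587 0.0245] yaw(y-axis)deg 106.41 fix rx,ry -0.004 0.006 w 0.0854 F [ 0.7  0.1 -0.6]
```

servo_tool:
  motion: "-0.004 0.006 0 -0.3 -0.1 -1.5 100;0 0 0 0 0 -1.8 100;0 0 0 0 0 -1.2 100;0 0 0 0 0 -0.5 100;0 0 0 0 0 0 100;0 0 0 0 0 0 80;0 0 0 0 0 0 65;0 0 0 0 0 0 60"

```text
t: 32.8
ee_pos: [0.5258, 0.4583, -0.0274]
orientation: [0.001, -0.143, 0.99, 0.001]
contact_force: [0.3, 0.6, -0.9]
gripper_width: 0.0617
```

servo_tool:
  motion: "0 0 0 0 0 0 60;0 0 0 0 0 0 60;0 0 0 0 0 0 60;0 0 0 0 0 0 60;0 0 0 0 0 0 60;0 0 0 0 0 0 60;0 0 0 0 0 0 60;0 0 0 0 0 0 60"

```text
t: 33.6
ee_pos: [0.5263, 0.4589, -0.0263]
orientation: [0.002, -0.143, 0.99, 0.001]
contact_force: [0.2, -0.7, -0.7]
gripper_width: 0.0615
```

```bash
python3 - <<'E'
from h import *
info()
E
```

```text
t 33.6 pos [ 0.5263  0.4589 -0.0263] yaw(y-axis)deg 106.4 fix rx,ry -0.003 0.004 w 0.0615 F [ 0.2 -0.7 -0.7]
```

servo_tool:
  motion: "0 0 0 0 0 2 60;0 0 0 0 0 2.5 60;0 0 0 0 0 2.5 60;0 0 -0.1 0.7 -4 0 60;0 0 -0.11 0.7 -4 0 60;0 0 0 0.6 -4 0 60;0 0 0 0 0 0 60;0 0 0 0 0 0 60"

```text
t: 34.4
ee_pos: [0.5464, 0.3361, 0.0464]
orientation: [0.003, -0.035, 0.999, 0.002]
contact_force: [0.1, -0.7, -0.4]
gripper_width: 0.0613
```

```bash
python3 - <<'E'
from h import *
info();c,f=shot("w13")
E
```

```text
t 34.4 pos [0.5464 0.3361 0.0464] yaw(y-axis)deg 94.02 fix rx,ry -0.004 0.005 w 0.0613 F [ 0.1 -0.7 -0.4]
```

servo_tool:
  motion: "-0.004 0.005 0 0 -0.3 -1.5 60;0 0 0 0 0 -1.5 60;0 0 0 0 0 -1.2 60;0 0 0 0 0 0 60;0 0 0 0 0 0 60;0 0 0 0 0 0 60;0 0 0 0 0 0 60;0 0 0 0 0 0 60"

```text
t: 35.25
ee_pos: [0.5438, 0.3364, -0.0021]
orientation: [-0.002, -0.038, 0.999, -0.001]
contact_force: [-0.1, 0.3, -0.6]
gripper_width: 0.0613
```

```bash
python3 - <<'E'
from h import *
info();c,f=shot("w14"); g=eyes.grab_frame("top"); cv2.imwrite("pics/t14.png",g)
a=cv2.resize(f[0:330,60:500],None,fx=1.8,fy=1.8); cv2.imwrite("pics/w14b.png",a)
E
```

```text
t 35.25 pos [ 0.5438  0.3364 -0.0021] yaw(y-axis)deg 94.36 fix rx,ry 0.002 -0.004 w 0.0613 F [-0.1  0.3 -0.6]
```

View pics/w14b.png

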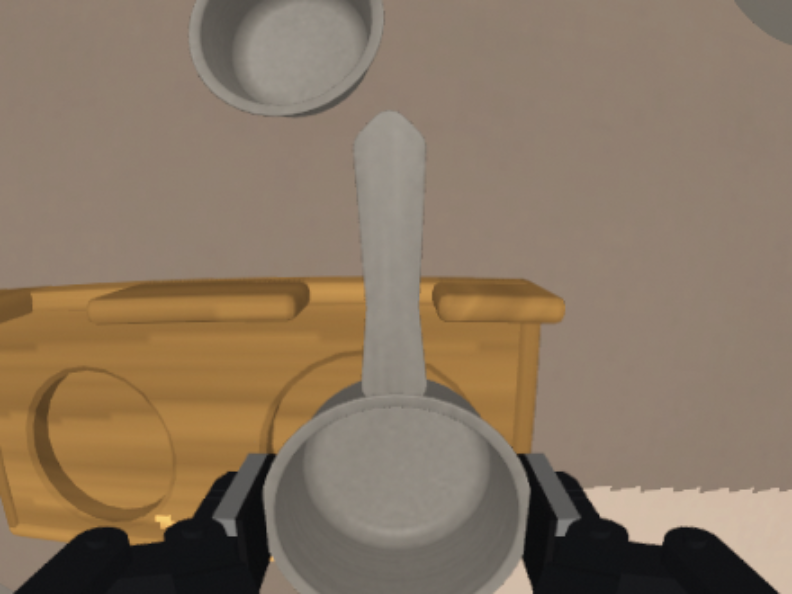

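The handle (392,300) hangs over the slot (305–437), about 5 mm to its +y side, and the pocket is likewise about 5 mm off. I'll shift −y and lower.

servo_tool:
  motion: "0.002 -0.004 0 0.2 -0.5 0 60;0 0 0 0 0 0 60;0 0 0 0 0 -0.4 60;0 0 0 0 0 -0.4 60;0 0 0 0 0 0 60;0 0 0 0 0 0 60;0 0 0 0 0 0 60;0 0 0 0 0 0 60"

```text
t: 36.15
ee_pos: [0.5468, 0.3309, -0.0097]
orientation: [0.001, -0.038, 0.999, 0.0]
contact_force: [0.0, -0.1, -0.7]
gripper_width: 0.0615
```

```bash
python3 - <<'E'
from h import *
info()
E
```

```text
t 36.15 pos [ 0.5468  0.3309 -0.0097] yaw(y-axis)deg 94.32 fix rx,ry -0.001 0.002 w 0.0615 F [ 0.  -0.1 -0.7]
```

servo_tool:
  motion: "0 0 0 0 0.1 -0.4 60;0 0 0 0 0 -0.3 60;0 0 0 0 0 -0.2 60;0 0 0 0 0 -0.2 60;0 0 0 0 0 0 60;0 0 0 0 0 0 60;0 0 0 0 0 0 60;0 0 0 0 0 0 60"

```text
t: 36.95
ee_pos: [0.5468, 0.3322, -0.0217]
orientation: [0.001, -0.038, 0.999, 0.0]
contact_force: [0.2, 0.6, 0.3]
gripper_width: 0.0616
```

```bash
python3 - <<'E'
from h import *
info()
E
```

```text
t 36.95 pos [ 0.5468  0.3322 -0.0217] yaw(y-axis)deg 94.34 fix rx,ry -0.001 0.002 w 0.0616 F [0.2 0.6 0.3]
```

servo_tool:
  motion: "0 0 0 0 0 -0.1 60;0 0 0 0 0 0 75;0 0 0 0 0 0 90;0 0 0 0 0 0 100;0 0 0 0 0 2 100;0 0 0 0 0 4 100;0 0 0 0 0 4 100;0 0 -0.14 -2 -0.5 0 100"

```text
t: 37.75
ee_pos: [0.5272, 0.3269, 0.0794]
orientation: [0.0, 0.034, 0.999, 0.001]
contact_force: [1.0, -1.1, 0.4]
gripper_width: 0.0858
```

servo_tool:
  motion: "0 0 -0.14 -2 -0.5 0 100;0 0 -0.14 -1.5 0 0 100;0 0 0 0 0 0 100;0 0 0 0 0 0 100;0 0 0 0 0 0 100;0 0 0 0 0 0 100;0 0 0 0 0 0 100;0 0 0 0 0 0 100"

```text
t: 38.55
ee_pos: [0.4934, 0.322, 0.0815]
orientation: [0.002, 0.175, 0.985, 0.002]
contact_force: [-0.5, -0.4, 0.8]
gripper_width: 0.0856
```

```bash
python3 - <<'E'
from h import *
info();c,f=shot("w15"); crop(f,0,0,560,420,1.42,"pics/w15b.png",20)
E
```

```text
t 38.55 pos [0.4934 0.322  0.0815] yaw(y-axis)deg 69.87 fix rx,ry -0.003 0.005 w 0.0856 F [-0.5 -0.4  0.8]
```

View pics/w15b.png

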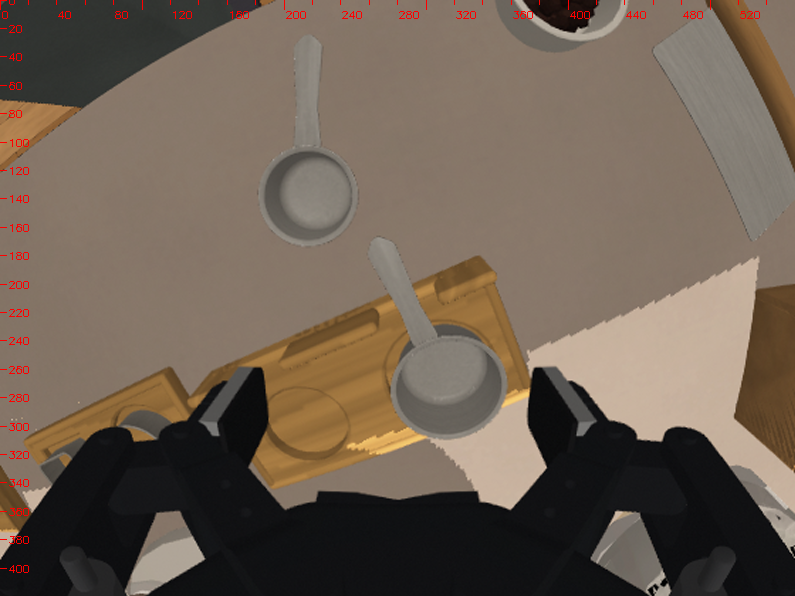

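The small cup's rim is centred at (308,195) with its handle tip at (308,38). The large cup is in its pocket at (449,387) with its handle in the slot.

```bash
python3 - <<'E'
from h import *
w=pickle.load(open("w15.pkl","rb"))
A=lambda X,Y,z:at(w,(X/1.42,Y/1.42),z,True)[:2]
b=A(308,195.5,.031);t=A(308,42,.028)
print("bowl",b.round(4),"tip",t.round(4),"yaw",np.degrees(np.arctan2(*(b-t)[::-1])).round(1),np.linalg.norm(b-t).round(4), np.linalg.norm(A(258,195,.031)-A(358,195,.031)).round(4),np.linalg.norm(A(308,145,.031)-A(308,246,.031)).round(4))
for z in (.036,.042,.048):
  L=A(449,387,z); print(z,"lc rim",L.round(4),np.linalg.norm(A(390,387,z)-A(507,387,z)).round(4))
h=A(382,241,.04);print("lc yaw",np.degrees(np.arctan2(*(A(449,387,.042)-h)[::-1])).round(1), np.linalg.norm(A(449,387,.042)-h))
s=A(309,423,.019);print("S",s.round(4),[A(*p,.019).round(4) for p in [(268,423),(350,423),(309,387),(309,460)]])
E
```

```text
bowl [0.4259 0.3006] tip [0.3502 0.3281] yaw -20.0 0.0805 0.0519 0.0518
0.036 lc rim [0.5488 0.3341] 0.0658
0.042 lc rim [0.5456 0.3345] 0.064
0.048 lc rim [0.5424 0.3348] 0.0623
lc yaw 4.1 0.08602974102850172
S [0.5526 0.2439] [array([0.5446, 0.2183]), array([0.5608, 0.2683]), array([0.5294, 0.2546]), array([0.579 , 0.2314])]
```

servo_tool:
  motion: "-0.003 0.005 0 -3.3 -1 0 100;0 0 0 -3.3 -1.1 0 100;0 0 0 0 0 -2 100;0 0 0 0 0 -2.5 100;0 0 0 0 0 -1.5 100;0 0 0 0 0 0 100;0 0 0 0 0 0 100;0 0 0 0 0 0 100"

```text
t: 39.4
ee_pos: [0.4276, 0.3011, 0.0215]
orientation: [0.001, 0.174, 0.985, 0.001]
contact_force: [-1.1, -0.5, 0.3]
gripper_width: 0.0853
```

```bash
python3 - <<'E'
from h import *
info()
E
```

```text
t 39.4 pos [0.4276 0.3011 0.0215] yaw(y-axis)deg 69.93 fix rx,ry -0.002 0.003 w 0.0853 F [-1.1 -0.5  0.3]
```

servo_tool:
  motion: "0 0.003 0 -0.2 0 -1.5 100;0 0 0 0 0 -1.6 100;0 0 0 0 0 -1 100;0 0 0 0 0 -0.6 100;0 0 0 0 0 0 100;0 0 0 0 0 0 80;0 0 0 0 0 0 60;0 0 0 0 0 0 48"

```text
t: 40.2
ee_pos: [0.4288, 0.3031, -0.025]
orientation: [0.002, 0.174, 0.985, 0.003]
contact_force: [0.4, -0.2, -0.6]
gripper_width: 0.0493
```

servo_tool:
  motion: "0 0 0 0 0 0 48;0 0 0 0 0 0 48;0 0 0 0 0 0 48;0 0 0 0 0 0 48;0 0 0 0 0 0 48;0 0 0 0 0 0 48;0 0 0 0 0 0 48;0 0 0 0 0 0 48"

```text
t: 41.0
ee_pos: [0.4295, 0.3037, -0.0241]
orientation: [0.003, 0.174, 0.985, 0.004]
contact_force: [0.0, 0.6, -0.6]
gripper_width: 0.0495
```

```bash
python3 - <<'E'
from h import *
info()
E
```

```text
t 41.0 pos [ 0.4295  0.3037 -0.0241] yaw(y-axis)deg 69.93 fix rx,ry -0.007 0.007 w 0.0495 F [ 0.   0.6 -0.6]
```

servo_tool:
  motion: "-0.007 0.007 0 0 0 2 48;0 0 0 0 0 3 48;0 0 0 0 0 2.5 48;0 0 0.14 4 -1.9 0 48;0 0 0.14 4 -1.9 0 48;0 0 0.14 3.8 -1.8 0 48;0 0 0 0 0 0 48;0 0 0 0 0 0 48"

```text
t: 41.8
ee_pos: [0.5498, 0.2452, 0.0539]
orientation: [0.001, -0.044, 0.999, -0.002]
contact_force: [-0.3, 1.0, -0.4]
gripper_width: 0.0494
```

```bash
python3 - <<'E'
from h import *
info()
E
```

```text
t 41.8 pos [0.5498 0.2452 0.0539] yaw(y-axis)deg 95.04 fix rx,ry 0.004 0.002 w 0.0494 F [-0.3  1.  -0.4]
```

servo_tool:
  motion: "0 0.002 0 0.4 -0.2 -1 48;0 0 0 0 0 -1.5 48;0 0 0 0 0 -1.5 48;0 0 0 0 0 -0.8 48;0 0 0 0 0 0 48;0 0 0 0 0 0 48;0 0 0 0 0 0 48;0 0 0 0 0 0 48"

```text
t: 42.6
ee_pos: [0.5471, 0.2442, -0.0015]
orientation: [-0.004, -0.045, 0.999, -0.003]
contact_force: [0.0, -0.7, -0.3]
gripper_width: 0.049
```

```bash
python3 - <<'E'
from h import *
info();c,f=shot("w16")
circ(c,f,np.array([.5535,.2435]),.052,.0238+.031,25)
E
```

```text
t 42.6 pos [ 0.5471  0.2442 -0.0015] yaw(y-axis)deg 95.11 fix rx,ry 0.006 -0.007 w 0.049 F [ 0.  -0.7 -0.3]
px 279.5 267.5 r 53.1 exp 57.9 -> [0.5407 0.2453 0.0548]
px 275.5 279.5 r 56.6 exp 57.9 -> [0.5467 0.2441 0.0548]
```

servo_tool:
  motion: "0.004 -0.007 0 0.7 -0.1 0 48;0 0 0 0 0 0 48;0 0 0 0 0 0 48;0 0 0 0 0 -0.4 48;0 0 0 0 0 -0.2 48;0 0 0 0 0 0 48;0 0 0 0 0 0 48;0 0 0 0 0 0 48"

```text
t: 43.45
ee_pos: [0.5565, 0.2434, -0.0062]
orientation: [0.002, -0.044, 0.999, -0.0]
contact_force: [-0.3, -0.4, 0.5]
gripper_width: 0.0493
```

```bash
python3 - <<'E'
from h import *
info()
E
```

```text
t 43.45 pos [ 0.5565  0.2434 -0.0062] yaw(y-axis)deg 95.08 fix rx,ry 0.001 0.004 w 0.0493 F [-0.3 -0.4  0.5]
```

servo_tool:
  motion: "0 0.004 0 -0.2 0 -0.4 48;0 0 0 0 0 -0.3 48;0 0 0 0 0 -0.3 48;0 0 0 0 0 -0.2 48;0 0 0 0 0 -0.1 48;0 0 0 0 0 0 48;0 0 0 0 0 0 48;0 0 0 0 0 0 48"

```text
t: 44.25
ee_pos: [0.5548, 0.2426, -0.0189]
orientation: [-0.0, -0.045, 0.999, -0.001]
contact_force: [-0.3, -2.0, 0.9]
gripper_width: 0.0494
```

```bash
python3 - <<'E'
from h import *
info()
E
```

```text
t 44.25 pos [ 0.5548  0.2426 -0.0189] yaw(y-axis)deg 95.11 fix rx,ry 0.002 -0.0 w 0.0494 F [-0.3 -2.   0.9]
```

Seated height reached. I'll open only to 75 % (the large cup is close), rise and step aside toward the robot for a final look.

servo_tool:
  motion: "0 0 0 0 0 0 62;0 0 0 0 0 0 70;0 0 0 0 0 0 75;0 0 0 0 0 0 75;0 0 0 0 0 1.5 75;0 0 0 0 0 3 75;0 0 0 0 0 4 75;0 0 0 0 0 3 75"

```text
t: 45.05
ee_pos: [0.549, 0.2414, 0.0951]
orientation: [-0.006, -0.044, 0.999, -0.002]
contact_force: [0.0, 0.0, 0.3]
gripper_width: 0.0639
```

servo_tool:
  motion: "0 0 0 0 -3 0 75;0 0 0 0 -3.5 0 75;0 0 0 0 -3.5 0 75;0 0 0 0 -3 0 75;0 0 0 0 0 0 75;0 0 0 0 0 0 75;0 0 0 0 0 0 75;0 0 0 0 0 0 75"

```text
t: 45.85
ee_pos: [0.5575, 0.1123, 0.1136]
orientation: [0.007, -0.046, 0.999, 0.001]
contact_force: [-0.9, 0.4, -0.4]
gripper_width: 0.064
```

```bash
python3 - <<'E'
from h import *
info();c,f=shot("w17"); g=eyes.grab_frame("scene"); cv2.imwrite("pics/s17.png",g)
a=cv2.resize(f[0:420,0:560],(560,420)); b=cv2.resize(g[140:250,150:420],None,fx=2.05,fy=2.05)[:180,:560]
h=np.vstack([a,cv2.resize(g[150:240,180:420],(480,180)).copy() if 0 else np.zeros((180,560,3),np.uint8)]); h[420:420+min(180,b.shape[0]),:b.shape[1]]=b[:180]
cv2.imwrite("pics/fin.png",h); print(h.shape)
E
```

```text
t 45.85 pos [0.5575 0.1123 0.1136] yaw(y-axis)deg 95.26 fix rx,ry -0.003 0.013 w 0.064 F [-0.9  0.4 -0.4]
(600, 560, 3)
```

View pics/fin.png

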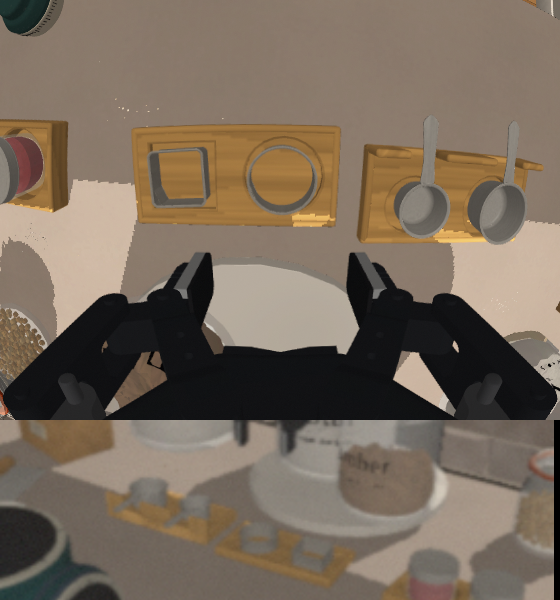

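All five are visible in their places: square cutter (180,178), round cutter (283,180), small cup (423,208) and large cup (502,212), with both handles through the slots. I'll check heights and sizes numerically before handing in.

```bash
python3 - <<'E'
from h import *
w=pickle.load(open("w17.pkl","rb"))
A=lambda p,z:at(w,p,z,True)[:2]
d=lambda p,q,z:np.linalg.norm(A(p,z)-A(q,z)).round(4)
for z in (.031,.037,.043): print("sc",z,A((422.5,208),z).round(4),d((396,208),(449,208),z))
print("S pocket left edge",A((385,208),.019).round(4))
for z in (.025,.031,.037): print("sq",z,A((179,178),z).round(4),d((149,150),(208,148),z),"round",A((283.5,180),z).round(4),d((247,180),(320,180),z))
print("sq pocket",[A(p,.015).round(4) for p in [(147,144),(215,141),(215,208)]])
print("lc",A((502,212),.042).round(4),d((479,212),(526,212),.042))
for n,b,t in (("sc",(422.5,208),(430,118)),("lc",(502,212),(512,123))):
    v=A(b,.037)-A(t,.034); print(n,"yaw",np.degrees(np.arctan2(v[1],v[0])).round(1))
E
```

```text
sc 0.031 [0.5527 0.2435] 0.0551
sc 0.037 [0.5512 0.2404] 0.0538
sc 0.043 [0.5497 0.2372] 0.0525
S pocket left edge [0.5593 0.2112]
sq 0.025 [0.5473 0.025 ] 0.054 round [0.5415 0.1158] 0.062
sq 0.031 [0.5459 0.0268] 0.0528 round [0.5403 0.1156] 0.0606
sq 0.037 [0.5445 0.0286] 0.0516 round [0.539  0.1154] 0.0592
sq pocket [array([ 0.5201, -0.0101]), array([0.5141, 0.0537]), array([0.5747, 0.0566])]
lc [0.5456 0.3299] 0.0645
sc yaw 4.2
lc yaw 4.3
```

```bash
python3 -c "
from plant import manip
print(manip.close_job())"
```

```text
the job is handed in; nothing more can be done
None
```

I put all five things back in the order asked and handed the job in at about 46 s. My checks show them seated; `close_job()` gives no verdict, so that is unconfirmed.

**Last checks**
- **Position:** The last picture showed each cutter in the pocket of its own shape and both cups in their pockets with their handles through the slots. Both handles were within about half a degree of square to the rail. An earlier picture showed the loose jar in the empty well beside the kept jar. I did not re-measure the jar at the end.
- **Seating:** Centres came out about 1–4 mm from the pocket centres. Rim sizes fit the seated heights to about 3–4 %. I judged seating from heights and these pictures, because the wrist force never showed clear floor contact.
- **Left alone:** I did not touch the ramekin. The fingers came down beside the kept jar but never gripped it.

**What failed or disagreed**
- **Fingertip position:** The fingertips ended 39 mm (shut) to about 52 mm (open) behind the reported TCP. My first grasp therefore closed on top of the jar's lid, and probably pressed on it. I measured the offset by touching the worktop at 10.5 N and corrected for it.
- **Cameras:** The top camera read y 3–8 mm lower than the wrist camera, so I used the wrist camera's frame for the placements.
- **Gripper reading:** The gripper read about 2–5 mm less than the stated widths.

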